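# Dress the polishing spindle with collar and spacer sleeve

### The arm

A 6-joint arm with a two-finger parallel gripper is mounted at the origin on the work surface. World frame = base frame: x ahead of the robot, y to its left, z up, the work surface at z = 0. Lengths are in m, angles in rad, forces in N, time in s.
With the tool pointing down it reaches from about 0.3 to 0.775 m from the base axis. Payload 14.6 kg.
Tool frame: the origin (TCP) lies at the centre of the arm's flange, where the gripper is bolted on; the fingertips stand 199 mm ahead of it and the grasp point (between the pads) lies 180 mm ahead of it; z points along the fingers, y is the line along which they close (so a half turn about z gives the same grasp; the last joint's range is limited). The gripper opens to 94 mm and grips with 3 to 60 N. Pads are 16 mm wide; open, the fingers measure 119 mm over their backs; the gripper's body (75 mm by 177 mm) begins 78 mm behind the grasp point.
Start: joints at [1.128, 0.3, 1.521, -0, 1.321, -0.067], TCP at [0.202, 0.512, 0.405] pointing down, gripper open.
Joint ranges: [-3.03, 3.03], [-0.79, 2.21], [0.23, 2.52], [-1.04, 4.18], [0, 3.07], [-2.55, 2.55]. Speed limits (rad/s): [2.22, 2.22, 2.57, 3.14, 3.14, 3.14].

### API

Orientations are given as [roll, pitch, yaw] about the fixed x, y, z axes, in that order (R = Rz(yaw) Ry(pitch) Rx(roll)).
In Python, from station import ctrl gives the robot as it stands. The module is installed in compiled form; this text tells all that it offers.
- The arm moves only by the tool servo_tool, never from a script. Its argument "motion" is a list of rows, each a list of 5 numbers: the closure, from 0 (fully open) to 1 (shut), then the shift along the world's x, y, z in cm, then the turn about the world's z in degrees. A call has 1 to 20 rows; each row is the pose to reach, as a shift and turn from the pose commanded when the call began; what a row does not reach only later rows make up. A row lasts 1/8 s, in which the tool goes at most 62.5 mm and 10.7 degrees, less where a joint would pass 70% of its speed; a pose out of reach is approached as far as the arm can. A call with a gripper value outside its range is refused whole. The fingers move at their own pace and stop on an object; "squeeze" is the grip in N (left out, the last holds). Time passes only in rows, so rows that repeat a pose let the fingers close. It gives the time, the measured TCP pose, the force, the opening and the grip force at its end, in the units of the state.
- ctrl.get_obs(): the state, without advancing time (a new reading comes with each control period).
- ctrl.camera(name): name is "scene" or "top" or "wrist"; returns a dict with "image" (400x640x3 uint8, red, green, blue), "fx", "fy", "cx", "cy" (pixels), "camera_from_world" (4x4, takes a point from world to camera coordinates); the wrist camera has in their place "hand_eye" (4x4, takes a point from camera to tool coordinates, whose origin is the TCP and whose axes are the flange's). Camera axes: x right, y up, looking along -z (the intrinsics and any distortion apply to the point x, -y, -z); pixel columns grow to the right and rows downward; lengths in m; the calibration is good to about 2 mm. A picture is of the moment at which its call begins: read the wrist's pose just before it. There is no depth.
- ctrl.hand_in(): hands the job in; it is judged then, once.
The state is a dict: "time_s": time; "qpos": joint angles; "joint_vel": joint speeds; "tau": joint torques, N m; "ee_pos": TCP position; "eef_rot": TCP orientation; "force": force on the tool from outside, world axes, zero at the start; "moment": the same for the moment, N m; "grip_width": finger opening in m; "grip_force": force on a finger pad.
Only numpy, scipy, OpenCV 4.12 (cv2) and the standard library are available. Lean on these libraries where they do the work, as an engineer would, in place of code of your own. Each camera call takes 0.05 s, during which the arm holds its last target. There are 200 camera calls.

### The job

Take the flanged collar off the sloping rack and slide it down over the polishing machine's spindle, flange downwards, pressing until it is fully home and both sprung catches have snapped over its flange; then slide the taller of the two plain sleeves down the spindle until it sits fully home on the collar. Lower both all the way in the gripper instead of letting them fall, and let go once they are home. Leave the short sleeve on its pin and everything else on the bench where it stands.

Things in the scene. Friction and masses are not known exactly. Their poses are not given: they have to be found in the camera images.
- machine: compact polishing machine, fixed: grey housing 150 x 150 mm, top at 70 mm. Origin under its centre; z up, its switches face -x. A bare steel spindle, 18 mm across, stands upright at its centre, with a sprung catch on each side along the machine's +y and -y, on guide blocks reaching 57 mm from the axis and 92 mm above the bench. Fore and aft of the spindle (its +x and -x) is free
- seat (a point): foot of the spindle on its round shoulder (48 mm across), 78 mm above the bench, on the axis; axes as the machine's. The spindle reaches 65 mm above this point, its last 6 mm tapering to 12 mm across. The collar's underside belongs here, the tall sleeve's underside 22 mm above here
- catch_left (a joint): outward travel (m) of the sprung catch on the machine's +y side; 0 = sprung in, stop at 0.007. Nose 18 mm wide with a sloping inner face; its tip overhangs the home collar's flange by 3 mm, 2 mm above it; it reaches 20 mm above the seat. A flange pressed down pushes it out, then it springs back over. Both together need about 5 to 12 N
- catch_right (a joint): the same for the catch on the machine's -y side
- rack: wooden rack, fixed, 250 mm along its y, 110 mm deep, its board sloping 30 degrees, low edge towards its +x. Origin under its centre, z up. Three steel pins, 14 mm across, 32 mm long, stand square to the board (leaning 30 degrees towards the rack's +x); their feet at y = -75, 0 and 75 mm, x = 0, 62 mm high in the rack's frame
- collar: flanged steel collar on one of the pins: flange 56 mm across and 6 mm thick at its foot, neck 30 mm across above it, 22 mm tall in all, bore 20 mm right through; about 0.12 kg. Origin at the centre of the flange's underside, z along its bore away from the flange
- tall_sleeve: plain steel sleeve on one of the pins, 32 mm across, 40 mm tall, bore 20 mm; about 0.12 kg. Origin at the centre of its lower end, z along its bore
- short_sleeve: plain steel sleeve on one of the pins, 32 mm across, only 26 mm tall, bore 20 mm: not wanted, stays on its pin. Origin at the centre of its lower end, z along its bore
- loupe: loupe stand, fixed, between rack and machine: foot 68 mm across, thin post 14 mm across and 252 mm tall, from whose top an arm and a lens 60 mm across reach out along its +x to 115 mm, at about 270 mm height. Origin under the post
- torch: bystander: red hand torch standing upright, 66 mm wide foot, 137 mm tall with a brass nozzle; origin at centre of underside
- flux_jar: bystander: closed amber jar, 60 mm across, 75 mm tall; origin at centre of underside
- mandrel: bystander: upright tapered wooden mandrel, 64 mm wide foot, 140 mm tall; origin at centre of underside
- hammer: bystander: hammer lying flat along its x axis, 220 mm long, about 40 mm high; origin under its middle
- brush: bystander: wooden brush lying flat along its x axis, 180 mm long, about 20 mm high; origin under its middle
- graver: bystander: graver with wooden handle lying flat along its x axis, 150 mm long, 26 mm high; origin under its middle
- bowl: bystander: white ceramic bowl, 90 mm across, 35 mm tall; origin at centre of underside
There are look-alikes about, which are no part of the job. Leave any black or purple look-alike of the collar alone.

How it is judged:
By the outcome, as a careful person would: the job done as asked, in the order asked, and still so for the second after the job is handed in, with the robot touching nothing.
It also fails if it takes over 72 s, if anything falls off the work surface, if the arm or the gripper's body presses on something with over 40 N, if the wrist force passes 120 N, or if a joint passes its speed limit or range.

## Working session

There is one attempt and no reset: what is moved stays moved. The work goes in short steps, Python scripts to look and compute and a tool call to move; the robot and the scene stay as the last step left them, time stands still between calls to the robot, and variables do not carry over. Pictures are saved under pics/ and viewed, at most 10 in all, crops included, and the job is handed in when it is done.

Besides the shell and the picture viewer there is one more tool, called as name([rows], argument=value, ...), one row to a line, values as JSON. servo_tool: Moves the arm, as the interface text tells. Its arguments: {"type":"object","properties":{"motion":{"type":"array","items":{"type":"array","items":{"type":"number"}}},"squeeze":{"type":"number"}},"required":["motion"]}

```bash
mkdir -p pics; cat > h.py <<'E'
import numpy as np, cv2
from scipy.spatial.transform import Rotation as R
from station import ctrl
def cam(name):
    o=ctrl.get_obs(); c=ctrl.camera(name)
    if 'hand_eye' in c:
        T=np.eye(4);T[:3,:3]=R.from_euler('xyz',o['eef_rot']).as_matrix();T[:3,3]=o['ee_pos']
        c['wc']=T@c['hand_eye']
    else: c['wc']=np.linalg.inv(c['camera_from_world'])
    return c
def ray(c,u,v):
    d=np.array([(u-c['cx'])/c['fx'],-(v-c['cy'])/c['fy'],-1]);d=c['wc'][:3,:3]@d
    return c['wc'][:3,3],d/np.linalg.norm(d)
def onz(c,u,v,z):
    o,d=ray(c,u,v);return o+d*(z-o[2])/d[2]
def proj(c,p):
    q=np.linalg.inv(c['wc'])@np.append(p,1);return np.array([c['cx']+c['fx']*q[0]/-q[2],c['cy']+c['fy']*q[1]/q[2]])
def meet(r1,r2):
    (a,d),(b,e)=r1,r2
    s=np.linalg.lstsq(np.c_[d,-e],b-a,rcond=None)[0];p,q=a+d*s[0],b+e*s[1];return (p+q)/2,np.linalg.norm(p-q)
def save(c,n,crop=None,k=1):
    im=c['image'][:,:,::-1]
    if crop: u0,v0,u1,v1=crop;im=im[v0:v1,u0:u1]
    cv2.imwrite('pics/'+n,cv2.resize(im,None,fx=k,fy=k,interpolation=cv2.INTER_CUBIC))
E
python3 - <<'E'
from h import *
import pickle
d={}
for n in('scene','top'):
    c=cam(n);d[n]=c;save(c,n+'0.png',k=1.25);print(n,{k:np.round(v,3).tolist() for k,v in c.items() if k not in('image','camera_from_world')})
c=cam('wrist');d['wrist']=c;print([k for k in c]);print(c.get('hand_eye'))
pickle.dump(d,open('c0.pkl','wb'));print(ctrl.get_obs())
E
```

```text
scene {'fx': 439.781, 'fy': 439.781, 'cx': 316.319, 'cy': 192.791, 'wc': [[-0.617, -0.452, 0.644, 1.347], [0.787, -0.368, 0.495, 0.639], [0.014, 0.813, 0.583, 0.803], [0.0, 0.0, 0.0, 1.0]]}
top {'fx': 396.642, 'fy': 396.642, 'cx': 319.553, 'cy': 198.409, 'wc': [[0.02, 0.984, -0.177, 0.324], [-1.0, 0.02, -0.002, -0.001], [0.002, 0.177, 0.984, 1.106], [0.0, 0.0, 0.0, 1.0]]}
['image', 'fx', 'fy', 'cx', 'cy', 'hand_eye', 'wc']
[[-7.25669480e-04  9.73414480e-01  2.29049609e-01  6.51700773e-02]
 [ 9.99999194e-01  4.67704363e-04  1.18052459e-03  1.04720452e-03]
 [ 1.04201223e-03  2.29050282e-01 -9.73414035e-01  1.92403522e-02]
 [ 0.00000000e+00  0.00000000e+00  0.00000000e+00  1.00000000e+00]]
{'time_s': 0.15, 'qpos': array([ 1.12840101e+00,  3.00327741e-01,  1.52142158e+00,  1.48947278e-05,
        1.32071035e+00, -6.66203016e-02]), 'joint_vel': array([-0.0009288 , -0.00187127, -0.00302835,  0.00050769,  0.00289761,
       -0.00081439]), 'tau': array([ 5.28593046e-04, -5.31968915e+01, -3.52815306e+01,  7.07907462e-02,
        2.36512528e-02, -5.17458477e-05]), 'ee_pos': array([0.20184825, 0.51159622, 0.40423237]), 'eef_rot': array([-3.14072852e+00, -7.21141077e-05,  2.76581392e+00]), 'force': array([-0.6091907 , -0.21280442,  0.40213723]), 'moment': array([-0.01971193,  0.03261619, -0.0182046 ]), 'grip_force': 0.0, 'grip_width': 0.09413628960412086}
```

View pics/scene0.png

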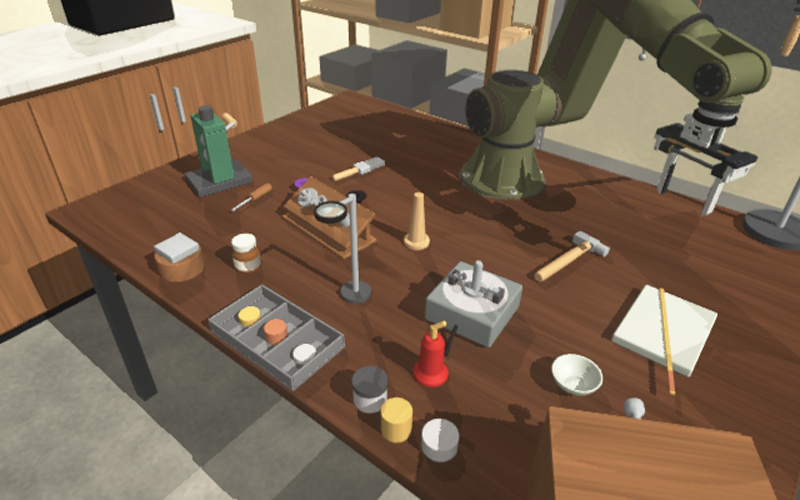

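View pics/top0.png

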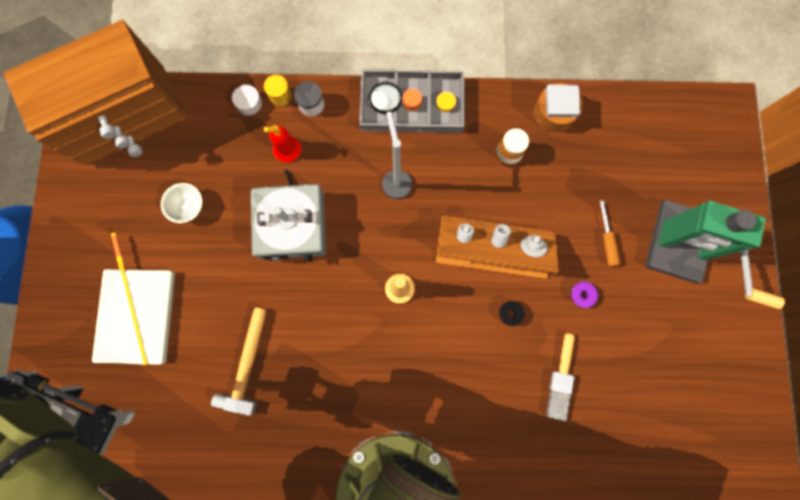

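The scene view shows the rack at (330,215), the loupe in front of it and the machine at (475,300). The top view has the rack at (500,245) with three parts: (465,232), (501,235) and (535,244). The loupe foot is at (398,185), the machine at (288,220), the mandrel at (400,288), and the black and purple look-alike rings at (511,313) and (585,294).

Candidates for the collar, in top pixels: the steel part on the right pin at (535,244), the black ring (511,313) and the purple ring (585,294). Candidates for the tall sleeve: (465,232) and (501,235). Next I'll check with one close crop.

```bash
python3 - <<'E'
from h import *
import pickle
d=pickle.load(open('c0.pkl','rb'))
f=lambda c,a,k:cv2.resize(d[c]['image'][a[1]:a[3],a[0]:a[2],::-1],None,fx=k,fy=k,interpolation=cv2.INTER_CUBIC)
A=f('top',(345,165,455,228),7);B=f('scene',(210,130,310,205),4);C=f('scene',(330,200,430,275),4)
im=np.zeros((441+0,770,3),np.uint8)
im=np.vstack([cv2.resize(A,(560,320)),np.zeros((280,560,3),np.uint8)]);im=np.hstack([im,np.zeros((600,240,3),np.uint8)])
im[322:598,0:368]=cv2.resize(B,(368,276));im[322:598,400:768]=cv2.resize(C,(368,276))
cv2.imwrite('pics/crop.png',im)
c=d['top']
# rough: top-view points on planes
for n,u,v,z in[('left',465,232,.09),('mid',501,235,.09),('right',535,244,.09),('spindle',288,217,.14),('loupe',398,185,0),('mandrel',400,290,.1),('torch',285,145,.07),('rackBL',437,263,.03),('rackBR',548,275,.03),('rackTL',443,218,.03),('rackTR',558,235,.03),('black',511,313,.01)]:
    print(n,np.round(onz(c,u/1.25,v/1.25,z),3))
E
```

```text
left [ 0.543 -0.136  0.09 ]
mid [ 0.538 -0.211  0.09 ]
right [ 0.52  -0.282  0.09 ]
spindle [0.556 0.225 0.14 ]
loupe [0.671 0.007 0.   ]
mandrel [ 0.418 -0.002  0.1  ]
torch [0.735 0.258 0.07 ]
rackBL [ 0.485 -0.082  0.03 ]
rackBR [ 0.463 -0.325  0.03 ]
rackTL [ 0.587 -0.095  0.03 ]
rackTR [ 0.553 -0.35   0.03 ]
black [ 0.38  -0.247  0.01 ]
```

View pics/crop.png

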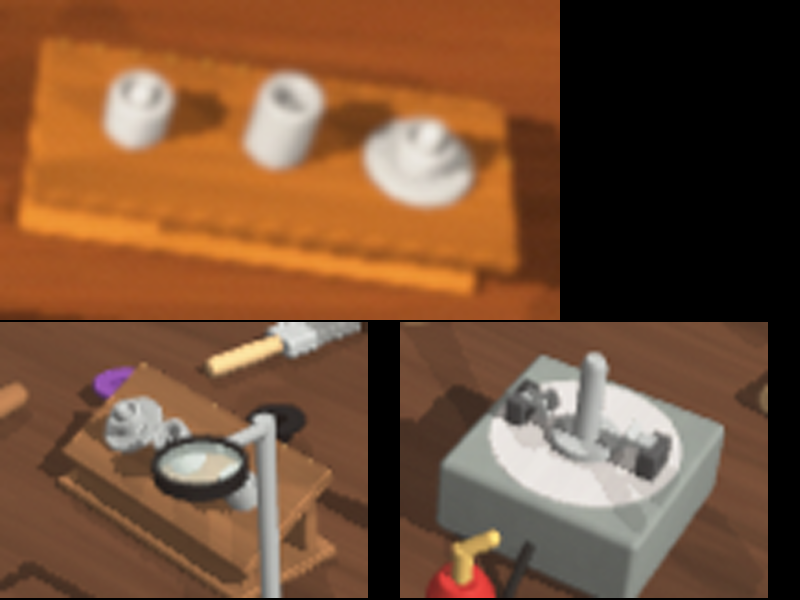

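The crop settles it. The right pin (y≈-0.28) holds the steel flanged collar. The middle pin holds the tall sleeve, whose top covers its pin, and the left pin holds the short sleeve with the pin tip showing. The pins lean to world +x, and the catches lie roughly along world ±y. I'll go and look at the machine, then the rack, with the wrist camera.

servo_tool([
  [0,5,-4,1,0],
  [0,10,-8.5,2,0],
  [0,15,-13,3,0],
  [0,20,-17,3,0],
  [0,25,-21,3,0],
  [0,30,-25,3,0],
  [0,33,-28,3,0],
  [0,33,-28,3,0],
  [0,33,-28,3,0],
  [0,33,-28,3,0],
])

```text
time_s: 1.4
ee_pos: [0.5311, 0.2326, 0.4348]
eef_rot: [3.141, 0.0, 2.767]
force: [-0.4, 0.3, 0.5]
grip_width: 0.0939
grip_force: 0.0
```

```bash
python3 - <<'E'
from h import *
import pickle
d=pickle.load(open('c0.pkl','rb'));print(ctrl.get_obs()['ee_pos'],ctrl.get_obs()['time_s'],ctrl.get_obs()['joint_vel'].round(3))
d['m1']=cam('wrist');save(d['m1'],'m1.png',k=1.25)
pickle.dump(d,open('c0.pkl','wb'))
print(onz(d['top'],385/1.25,97/1.25,.27))
E
```

```text
[0.53109104 0.23259515 0.43480025] 1.4 [ 0.003 -0.002 -0.001 -0.001 -0.001 -0.003]
[0.75136324 0.03232409 0.27      ]
```

View pics/m1.png

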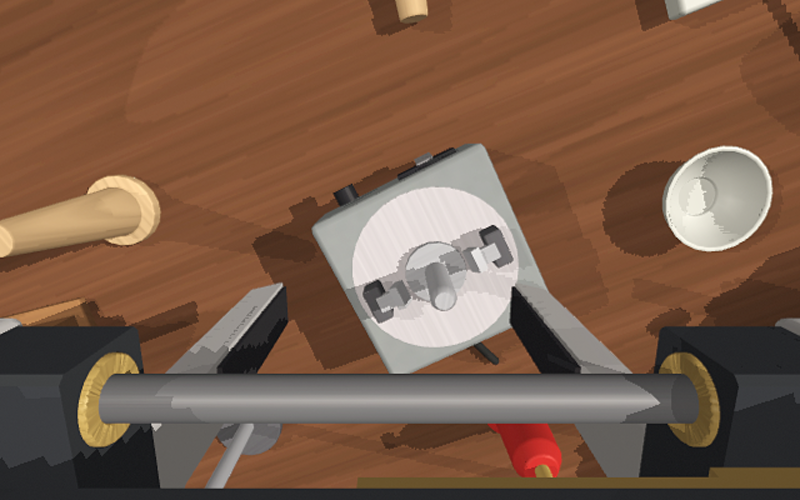

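The wrist picture shows the machine: spindle tip at about (441,299), shoulder at (435,272), catches at (382,300) and (490,250), and housing corners at (313,229), (483,145), (543,285) and (390,373). I'll take a second wrist view to triangulate, then go on to the rack.

servo_tool([
  [0,-3,-4,0,0],
  [0,-6,-7,0,0],
  [0,-6,-7,0,0],
  [0,-6,-7,0,0],
])

```text
time_s: 1.95
ee_pos: [0.4718, 0.1623, 0.4351]
eef_rot: [3.141, 0.001, 2.767]
force: [0.9, 0.5, -0.4]
grip_width: 0.0943
grip_force: 0.0
```

```bash
cat > mach.py <<'E'
from h import *
import pickle
d=pickle.load(open('c0.pkl','rb'))
if 'm2' not in d:
    d['m2']=cam('wrist');pickle.dump(d,open('c0.pkl','wb'))
def disc(c,guess):
    h=cv2.cvtColor(c['image'],cv2.COLOR_RGB2HSV)
    m=((h[...,2]>120)&(h[...,1]<35)).astype(np.uint8)
    m=cv2.morphologyEx(m,cv2.MORPH_OPEN,np.ones((3,3)))
    n,l,s,ce=cv2.connectedComponentsWithStats(m)
    out=[]
    for i in np.argsort(-s[1:,4])[:4]+1:
        cs=cv2.findContours((l==i).astype(np.uint8),cv2.RETR_EXTERNAL,cv2.CHAIN_APPROX_NONE)[0][0]
        out.append((s[i].tolist(),ce[i].round(1).tolist(),cs))
    return out
for k in('m1','m2'):
    c=d[k]
    g=proj(c,[.556,.225,.143]);print(k,'guess tip',g, c['wc'][:3,3].round(3),c['fx'])
    for s,ce,cs in disc(c,g): print(s,ce,cv2.minEnclosingCircle(cs))
E
python3 mach.py; python3 - <<'E'
from h import *
import pickle
d=pickle.load(open('c0.pkl','rb'))
g=proj(d['m2'],[.555,.224,.11]).astype(int);print(g)
f=lambda c,u,v:cv2.resize(c['image'][v-60:v+60,u-80:u+80,::-1],None,fx=5,fy=5,interpolation=cv2.INTER_CUBIC)[:, :800]
a=cv2.resize(f(d['m1'],350,220),(400,300));b=cv2.resize(f(d['m2'],*g),(400,300))
cv2.imwrite('pics/m12.png',np.hstack([a,b]))
E
```

```text
m1 guess tip [320.25056121 232.35270716] [0.471 0.257 0.416] 359.87078985372153
[250, 115, 254, 184, 20785] [354.0, 212.3] ((376.5, 240.0), 139.16278076171875)
[79, 310, 448, 24, 9281] [314.9, 321.6] ((302.5, 322.5), 223.5140838623047)
[531, 117, 86, 84, 5547] [574.2, 158.6] ((574.5, 158.5), 45.39282989501953)
[153, 227, 73, 56, 1383] [189.7, 255.7] ((189.0, 254.0), 45.000099182128906)
m2 guess tip [427.07859184 266.26866191] [0.412 0.187 0.416] 359.87078985372153
[338, 146, 185, 153, 15639] [433.4, 227.6] ((432.25714111328125, 234.69161987304688), 97.18907928466797)
[79, 310, 449, 25, 9600] [314.7, 321.5] ((303.0, 322.0), 224.02020263671875)
[605, 150, 35, 76, 1903] [625.4, 188.9] ((637.0, 187.5), 37.55339431762695)
[153, 227, 73, 55, 1394] [190.0, 255.8] ((189.0, 253.5), 44.70188903808594)
[414 250]
```

View pics/m12.png

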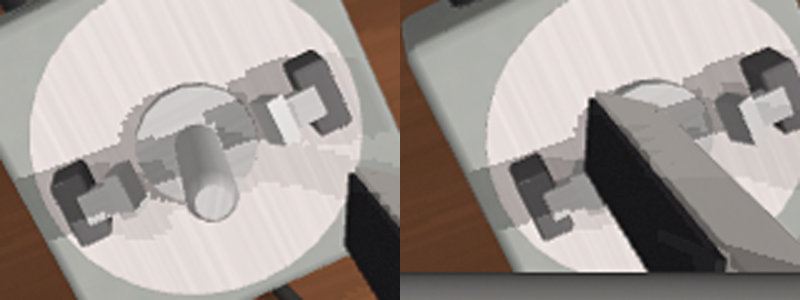

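Left (m1): spindle tip at crop (213,200), shoulder centre (197,143), guide blocks (85,203) and (322,92). Right (m2): a finger hides the spindle, though both catch blocks still show. I'll triangulate the tip from m1 and the scene view, and check the height of the blocks from m1 and m2.

```bash
python3 - <<'E'
from h import *
import pickle
d=pickle.load(open('c0.pkl','rb'));m1,m2,sc,tp=d['m1'],d['m2'],d['scene'],d['top']
P=lambda x,y:(270+x/2.5,160+y/2.5)
Q=lambda x,y:(414-80+(x-400)/2.5,250-60+y/2.5)
print('tip z.143',onz(m1,*P(213,202),.143),'shoulder .078',onz(m1,*P(197,143),.078))
print('scene-tip',meet(ray(m1,*P(213,202)),ray(sc,478/1.25,264/1.25)), 'shoulder m1/m2 top edge',meet(ray(m1,*P(197,83)),ray(m2,*Q(662,80))))
L=onz(m1,*P(85,203),.092);Rr=onz(m1,*P(322,92),.092);print(L,Rr,(L+Rr)/2)
v=L-Rr;print('line angle deg',np.degrees(np.arctan2(v[1],v[0])))
print('blocks tri',meet(ray(m1,*P(52,165)),ray(m2,*Q(511,163))),meet(ray(m1,*P(318,50)),ray(m2,*Q(770,48))))
pl=[onz(m1,u/1.25,v/1.25,.07) for u,v in[(313,229),(483,145),(390,373)]]
e=pl[1]-pl[0];f=pl[2]-pl[0];print('edges',np.degrees(np.arctan2(e[1],e[0])),np.linalg.norm(e),np.degrees(np.arctan2(f[1],f[0])),np.linalg.norm(f),(pl[1]+pl[2])/2)
E
```

```text
tip z.143 [0.57283047 0.24841888 0.143     ] shoulder .078 [0.57206053 0.24884355 0.078     ]
scene-tip (array([0.57329824, 0.24891897, 0.14111859]), np.float64(0.0012029180296229342)) shoulder m1/m2 top edge (array([0.54801804, 0.25738668, 0.08375072]), np.float64(0.0006338864164272539))
[0.57450422 0.20135338 0.092     ] [0.56640196 0.29890406 0.092     ] [0.57045309 0.25012872 0.092     ]
line angle deg -85.25209129195495
blocks tri (array([0.55967655, 0.19269606, 0.08001037]), np.float64(0.0013806394309090065)) (array([0.5576674 , 0.30588084, 0.06623094]), np.float64(0.0008531538259743594))
edges 94.69919922063895 0.14486645022469996 4.282766882562525 0.13715936953550956 [0.56940484 0.24857327 0.07      ]
```

servo_tool([
  [0,0,-5,0,5],
  [0,0,-10,0,10],
  [0,0,-15,0,15],
  [0,0,-21,0,15],
  [0,0,-27,0,15],
  [0,0,-33,0,15],
  [0,1,-39,0,15],
  [0,1,-40,0,15],
  [0,1,-40,0,15],
  [0,1,-40,0,15],
])

```text
time_s: 3.25
ee_pos: [0.4822, -0.237, 0.4347]
eef_rot: [3.141, -0.0, 3.029]
force: [0.5, 0.7, 0.3]
grip_width: 0.0938
grip_force: 0.0
```

Spindle axis is at (0.5725, 0.2485), its tip at z≈0.141 by triangulation, and the machine yaw is ≈4.7°. Now the rack.

```bash
python3 - <<'E'
from h import *
import pickle
d=pickle.load(open('c0.pkl','rb'))
d['r1']=cam('wrist');save(d['r1'],'r1.png',k=1.25)
pickle.dump(d,open('c0.pkl','wb'))
E
```

```text
(no output)
```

View pics/r1.png

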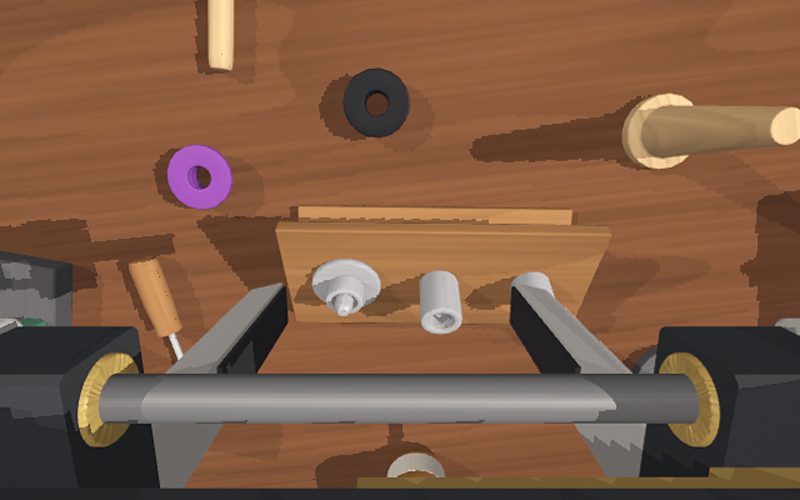

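servo_tool([
  [0,-3,-2,0,0],
  [0,-6,-4,0,0],
  [0,-6,-4,0,0],
  [0,-6,-4,0,0],
])

```text
time_s: 3.8
ee_pos: [0.4223, -0.2776, 0.4349]
eef_rot: [-3.141, 0.001, 3.028]
force: [-0.2, 1.2, -0.8]
grip_width: 0.0938
grip_force: 0.0
```

```bash
python3 - <<'E'
from h import *
import pickle
d=pickle.load(open('c0.pkl','rb'))
d['r2']=cam('wrist')
pickle.dump(d,open('c0.pkl','wb'))
f=lambda c,u,v:cv2.resize(c['image'][v-80:v+80,u-100:u+100,::-1],(400,320),interpolation=cv2.INTER_CUBIC)
g1=proj(d['r1'],[.53,-.25,.09]).astype(int);g2=proj(d['r2'],[.53,-.25,.09]).astype(int);print(g1,g2)
cl=lambda g:(int(np.clip(g[0],100,540)),int(np.clip(g[1],80,320)))
print(cl(g1),cl(g2))
cv2.imwrite('pics/r12.png',np.hstack([f(d['r1'],*cl(g1)),f(d['r2'],*cl(g2))]))
E
```

```text
[310 237] [358 289]
(310, 237) (358, 289)
```

View pics/r12.png

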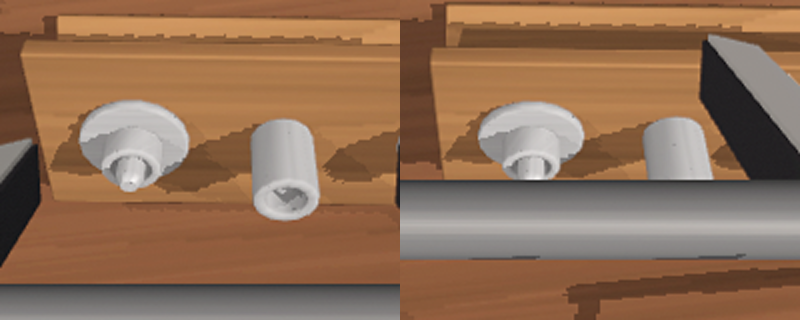

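The r1 view shows the collar on the left pin (flange centre about (345,285), pin tip (344,307)), the tall sleeve at (440,302) with its pin inside below the rim, and the short sleeve half hidden behind the right finger at (531,285). The black ring (376,102) and the purple ring (199,177) lie off the rack. The r12 pair gives matching points for triangulation: flange extremes (80,140)/(189,148) against (478,137)/(584,143).

```bash
python3 - <<'E'
from h import *
import pickle
d=pickle.load(open('c0.pkl','rb'));r1,r2,tp=d['r1'],d['r2'],d['top']
A=lambda x,y:(210+x/2,157+y/2)
B=lambda x,y:(258+(x-400)/2,209+y/2)
T=lambda x,y:(345+x*110/560,165+y*63/320)
for n,a,b in[('flL',(80,140),(478,137)),('flR',(189,148),(584,143)),('flTop',(137,101),(537,102)),('neckrim',(131,166),(531,161)),('sleeveFootR/top',(282,120),(675,118)),('boardTL',(22,42),(431,50))]:
    p,g=meet(ray(r1,*A(*a)),ray(r2,*B(*b)));print(n,p.round(4),round(g,4))
for n,a,b in[('pintip',(130,184),(431,124)),('sleeveRim',(287,199),(290,95))]:
    p,g=meet(ray(r1,*A(*a)),ray(tp,*T(*b)));print(n,'w/top',p.round(4),round(g,4))
print('collar top @.081',onz(r1,*A(131,166),.081),'pintip @.0897',onz(r1,*A(130,183),.0897),'sleeve top@.0966',onz(r1,*A(287,199),.0966))
fl=[onz(r1,*A(*q),.065) for q in((80,141),(189,147))];print('flange mid@.065',(fl[0]+fl[1])/2,np.linalg.norm(fl[0]-fl[1]))
e=[onz(r1,u/1.25,v/1.25,.09) for u,v in((277,224),(610,228))];v=e[0]-e[1];print('edge ang',np.degrees(np.arctan2(v[1],v[0])),np.linalg.norm(v),(e[0]+e[1])/2)
e=[onz(r1,u/1.25,v/1.25,.0) for u,v in((298,207),(573,211))];v=e[0]-e[1];print('foot edge',np.degrees(np.arctan2(v[1],v[0])))
E
```

```text
flL [ 0.5197 -0.3109  0.0683] 0.0008
flR [ 0.5302 -0.2564  0.0672] 0.0
flTop [ 0.5008 -0.2781  0.0758] 0.0002
neckrim [ 0.5332 -0.2852  0.0758] 0.001
sleeveFootR/top [ 0.52   -0.2085  0.0702] 0.0002
boardTL [ 0.4643 -0.3258  0.0855] 0.0
pintip w/top [ 0.5331 -0.2829  0.1026] 0.0001
sleeveRim w/top [ 0.5466 -0.2114  0.1059] 0.0013
collar top @.081 [ 0.53177613 -0.28476308  0.081     ] pintip @.0897 [ 0.53729255 -0.28499587  0.0897    ] sleeve top@.0966 [ 0.55106277 -0.21119209  0.0966    ]
flange mid@.065 [ 0.5257054  -0.28397473  0.065     ] 0.05561313198261429
edge ang -97.17067988177526 0.24455383791634852 [ 0.48012217 -0.20281984  0.09      ]
foot edge -97.31260505476067
```

Rack y points at 82.8°. The collar's pin foot is ≈(0.521,-0.2835,0.062) and the tall sleeve's ≈(0.531,-0.209,0.062), which fits the 75 mm spacing. I'll grip the collar neck along rack y, with the tips just above the flange.

servo_tool([
  [0.47,4,-0.2,-3,-0.7],
  [0.47,8,-0.5,-7,-0.7],
  [0.47,10.7,-0.7,-11,-0.7],
  [0.47,10.7,-0.7,-14,-0.7],
  [0.47,10.7,-0.7,-15.5,-0.7],
  [0.47,10.7,-0.7,-16.4,-0.7],
  [0.47,10.7,-0.7,-16.4,-0.7],
  [0.75,10.7,-0.7,-16.4,-0.7],
  [0.9,10.7,-0.7,-16.4,-0.7],
  [0.9,10.7,-0.7,-16.4,-0.7],
  [0.9,10.7,-0.7,-16.4,-0.7],
], squeeze=25)

```text
time_s: 5.22
ee_pos: [0.5289, -0.2855, 0.2712]
eef_rot: [-3.141, 0.001, 3.015]
force: [-0.4, 0.1, 4.3]
grip_width: 0.0284
grip_force: 25.0
```

```bash
python3 - <<'E'
from h import *
c=cam('wrist');save(c,'g1.png',(160,150,480,390),2.4);o=ctrl.get_obs();print(o['force'],o['moment'],o['grip_force'])
E
```

```text
[ 0.13239389 -0.13896204  5.08555786] [ 0.04157221 -0.01488076 -0.05193717] 25.00094947172329
```

View pics/g1.png

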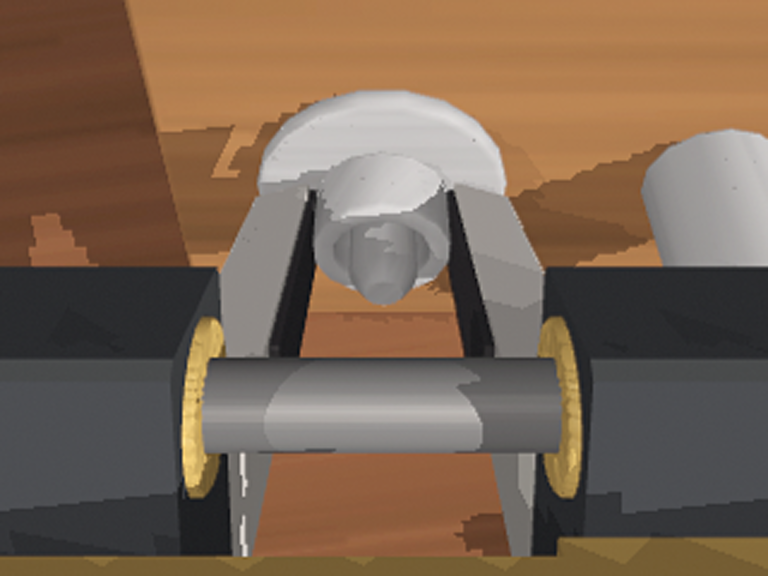

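The picture shows both pads on the collar neck, with the pin tip inside the bore at (383,290) and the tips just above the flange. I'll lift along the pin and carry the collar to a free bench spot, about (0.37,0.16), to set it upright, because the tool cannot tilt.

servo_tool([
  [0.9,0.75,-0.1,1.3,0],
  [0.9,1.5,-0.2,2.6,0],
  [0.9,2.25,-0.28,3.9,0],
  [0.9,2.0,0,8.5,0],
  [0.9,0,4,14,0],
  [0.9,-2,9,14,0],
  [0.9,-4,14,14,0],
  [0.9,-6,19,14,0],
  [0.9,-8,24.5,14,0],
  [0.9,-11,30,14,0],
  [0.9,-13,35.5,14,0],
  [0.9,-15,40.5,14,0],
  [0.9,-15.9,44.5,14,0],
  [0.9,-15.9,44.5,10,0],
  [0.9,-15.9,44.5,5,0],
  [0.9,-15.9,44.5,0,0],
  [0.9,-15.9,44.5,-2,0],
  [0.9,-15.9,44.5,-2,0],
])

```text
time_s: 7.52
ee_pos: [0.37, 0.1598, 0.2503]
eef_rot: [-3.141, -0.002, 3.016]
force: [1.0, -1.1, -0.8]
grip_width: 0.0284
grip_force: 25.0
```

```bash
python3 - <<'E'
from h import *
c=cam('wrist');save(c,'g2.png',(160,150,480,390),2);o=ctrl.get_obs();print(o['force'],o['moment'],o['grip_force'],o['grip_width'],o['qpos'].round(2))
E
```

```text
[-0.18321828 -0.73344177 -1.09471135] [ 0.01444626 -0.04728309  0.01940729] 24.9997278599767 0.028456583505162194 [ 0.32  0.19  2.06 -0.    0.89 -1.13]
```

View pics/g2.png

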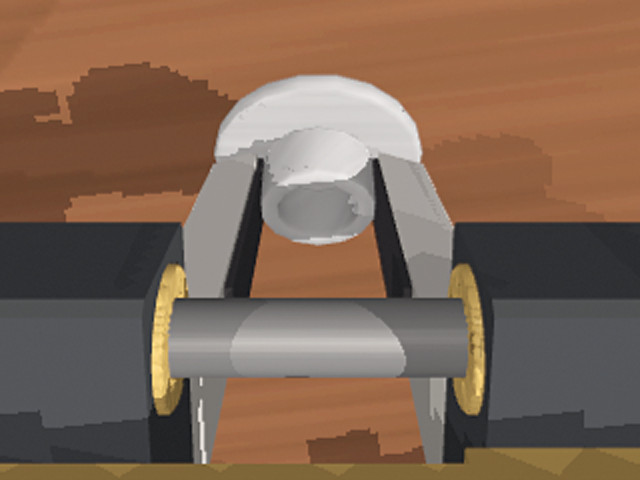

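The collar is held and still tilted 30°, with bare bench under it. I'll lower the flange edge to the bench, then loosen the grip and press it flat.

servo_tool([
  [0.9,0,0,-1.2,0],
  [0.9,0,0,-2.2,0],
  [0.9,0,0,-2.6,0],
  [0.9,0,0,-2.6,0],
])

```text
time_s: 8.07
ee_pos: [0.3699, 0.1596, 0.2245]
eef_rot: [-3.141, -0.0, 3.015]
force: [0.5, 0.0, -1.0]
grip_width: 0.0284
grip_force: 25.0
```

servo_tool([
  [0.9,-0.1,0,-0.2,0],
  [0.9,-0.3,0,-0.4,0],
  [0.9,-0.5,0,-0.6,0],
  [0.9,-0.7,0,-0.8,0],
  [0.9,-0.9,0,-1.0,0],
  [0.9,-1.1,0,-1.2,0],
  [0.9,-1.1,0,-1.3,0],
  [0.9,-1.1,0,-1.3,0],
], squeeze=4)

```text
time_s: 9.07
ee_pos: [0.3588, 0.1596, 0.2116]
eef_rot: [-3.141, -0.0, 3.015]
force: [0.2, -0.5, -0.2]
grip_width: 0.0285
grip_force: 4.0
```

servo_tool([
  [0.7,0,0,0,0],
  [0.6,0,0,0,0],
  [0.4,0,0,0,0],
  [0.2,0,0,4,0],
  [0.0,-1,0,9,-10],
  [0.0,-3,0,13,-20],
  [0.0,-3,0,15,-30],
  [0.0,-3,0,15,-40],
  [0.0,-3,0,15,-50],
  [0.0,-3,0,15,-60],
  [0.0,-3,0,15,-70],
  [0.0,-3,0,15,-78],
  [0.0,-3,0,15,-78],
  [0.0,-3,0,15,-78],
])

```text
time_s: 10.82
ee_pos: [0.3288, 0.1596, 0.3617]
eef_rot: [3.142, 0.0, 1.657]
force: [-0.3, -0.6, -0.2]
grip_width: 0.0939
grip_force: 0.0
```

```bash
cat > find.py <<'E'
from h import *
def blobs(c,g,rad=70):
    h=cv2.cvtColor(c['image'],cv2.COLOR_RGB2HSV)
    m=((h[...,1]<50)&(h[...,2]>60)).astype(np.uint8)
    w=np.zeros_like(m);cv2.circle(w,(int(g[0]),int(g[1])),rad,1,-1);m&=w
    m=cv2.morphologyEx(m,cv2.MORPH_OPEN,np.ones((3,3)))
    n,l,s,ce=cv2.connectedComponentsWithStats(m);out=[]
    for i in range(1,n):
        if s[i,4]<80:continue
        cs=max(cv2.findContours((l==i).astype(np.uint8),cv2.RETR_EXTERNAL,cv2.CHAIN_APPROX_NONE)[0],key=len)
        out.append((s[i].tolist(),ce[i].round(1).tolist(),cv2.convexHull(cs)))
    return out
E
python3 - <<'E'
from find import *
o=ctrl.get_obs();print(o['ee_pos'],o['eef_rot'])
c=cam('wrist');g=proj(c,[.365,.16,.006]);print('w',g)
for s,ce,cs in blobs(c,g):
    print(s,ce,cv2.fitEllipse(cs))
    P=np.array([onz(c,*q[0],.004)[:2] for q in cs]);(x,y),r=cv2.minEnclosingCircle(P.astype(np.float32));print('circle',x,y,r)
save(c,'f1.png',(max(0,int(g[0])-100),max(0,int(g[1])-80),int(g[0])+100,int(g[1])+80),3)
for n in('top','scene'):
    c=cam(n);g=proj(c,[.365,.16,.006]);print(n,g)
    for s,ce,cs in blobs(c,g,22): 
        P=np.array([onz(c,*q[0],.004)[:2] for q in cs]);print(s,ce,cv2.minEnclosingCircle(P.astype(np.float32)))
E
```

```text
[0.32883081 0.15959397 0.36165006] [3.14158906e+00 2.01234733e-05 1.65717826e+00]
w [355.37231482 188.88196542]
[321, 159, 58, 58, 2381] [349.5, 187.4] ((349.662841796875, 187.6407470703125), (57.08154296875, 58.25196838378906), 59.347721099853516)
circle 0.35974207520484924 0.159861758351326 0.028298264369368553
top [260.65646973 253.1669418 ]
[257, 247, 14, 19, 182] [264.4, 255.2] ((0.35752207040786743, 0.15629056096076965), 0.02723652683198452)
scene [388.18823573 201.98946845]
[381, 194, 18, 14, 197] [389.5, 200.9] ((0.3526947498321533, 0.15779273211956024), 0.035763174295425415)
[369, 209, 27, 14, 209] [381.6, 216.2] ((0.43267181515693665, 0.17790614068508148), 0.04315183311700821)
```

The collar lies flat, flange down, at (0.3597,0.1598) with a fitted radius of 28.3 mm. I'll regrip the neck with the closing line along machine x.

servo_tool([
  [0.47,1.5,0,-4,0],
  [0.47,3.1,0,-9,0],
  [0.47,3.1,0,-13,0],
  [0.47,3.1,0,-14.8,0],
  [0.47,3.1,0,-15.4,0],
  [0.47,3.1,0,-15.4,0],
  [0.75,3.1,0,-15.4,0],
  [0.9,3.1,0,-15.4,0],
  [0.9,3.1,0,-15.4,0],
  [0.9,3.1,0,-15.4,0],
], squeeze=45)

```text
time_s: 12.22
ee_pos: [0.36, 0.1597, 0.2081]
eef_rot: [3.141, -0.0, 1.654]
force: [-1.5, -0.2, 7.1]
grip_width: 0.0285
grip_force: 45.0
```

Gripped. I'll lift and move to a spot 7 cm short of the spindle for a near look at it from this yaw.

servo_tool([
  [0.9,0,0,3,0],
  [0.9,2,0,8,0],
  [0.9,5,0,13,0],
  [0.9,9,0,17,0],
  [0.9,14,0.5,19,0],
  [0.9,18,1,19,0],
  [0.9,21.2,1.5,19,0],
  [0.9,21.2,1.5,19,0],
  [0.9,21.2,1.5,19,0],
  [0.9,21.2,1.5,19,0],
])

```text
time_s: 13.48
ee_pos: [0.5712, 0.1746, 0.398]
eef_rot: [3.141, -0.0, 1.654]
force: [0.3, -0.4, -0.5]
grip_width: 0.029
grip_force: 45.0
```

```bash
python3 - <<'E'
from h import *
import pickle
d=pickle.load(open('c0.pkl','rb'))
o=ctrl.get_obs();print(o['ee_pos'],o['force'],o['grip_width'])
c=cam('wrist');d['m3']=c;pickle.dump(d,open('c0.pkl','wb'))
g=proj(c,[.5725,.2485,.11]).astype(int);print(g,proj(c,[.5725,.2485,.143]),proj(c,[.5725,.2485,.078]))
u0,v0=max(0,g[0]-100),max(0,g[1]-110)
im=c['image'][v0:v0+150,u0:u0+200,::-1]
a=cv2.resize(im,(800,600),interpolation=cv2.INTER_CUBIC);print(u0,v0,im.shape)
for p in((.5725,.2485,.143),(.5725,.2485,.078)):
    q=(proj(c,p)-[u0,v0])*4;cv2.drawMarker(a,(int(q[0]),int(q[1])),(0,0,255),0,14)
cv2.imwrite('pics/m3.png',a)
E
```

```text
[0.57119282 0.17459306 0.3980188 ] [ 0.305699   -0.44288573 -0.5243825 ] 0.028968126271939617
[327 104] [328.60884769 102.94796558] [326.43017755 105.42993086]
227 0 (150, 200, 3)
```

View pics/m3.png

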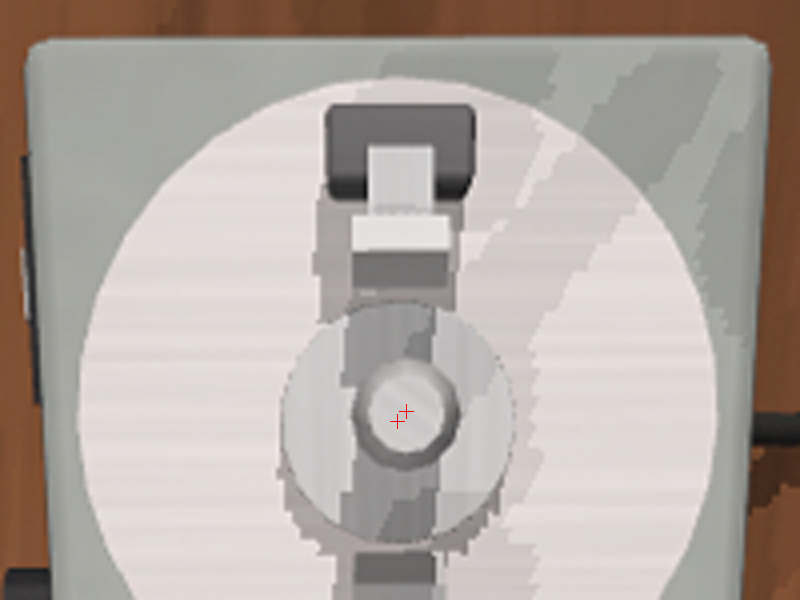

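The spindle tip at (407,413) falls right on the predicted mark (406,412), and the catches line up with the gripper's axes. I'll move over it and lower until the bore is on the spindle.

servo_tool([
  [0.9,0.1,4,0,0],
  [0.9,0.15,7.4,0,0],
  [0.9,0.15,7.4,0,0],
  [0.9,0.15,7.4,-2,0],
  [0.9,0.15,7.4,-4,0],
  [0.9,0.15,7.4,-4.5,0],
  [0.9,0.15,7.4,-5,0],
  [0.9,0.15,7.4,-5.5,0],
  [0.9,0.15,7.4,-6,0],
  [0.9,0.15,7.4,-6.5,0],
  [0.9,0.15,7.4,-6.5,0],
])

```text
time_s: 14.9
ee_pos: [0.5729, 0.2485, 0.3325]
eef_rot: [-3.139, 0.001, 1.654]
force: [-7.1, -1.4, -2.7]
grip_width: 0.029
grip_force: 45.0
```

servo_tool([
  [0.9,-0.08,0,0,0],
  [0.9,-0.08,0,-0.6,0],
  [0.9,-0.08,0,-1.2,0],
  [0.9,-0.08,0,-1.8,0],
  [0.9,-0.08,0,-2.3,0],
  [0.9,-0.08,0,-2.3,0],
])

```text
time_s: 15.65
ee_pos: [0.5725, 0.2485, 0.3094]
eef_rot: [-3.141, 0.0, 1.654]
force: [-3.9, -2.8, -2.9]
grip_width: 0.0288
grip_force: 45.0
```

servo_tool([
  [0.9,-0.1,0.02,-0.5,0],
  [0.9,-0.1,0.02,-1.0,0],
  [0.9,-0.1,0.02,-1.4,0],
  [0.9,-0.1,0.02,-1.7,0],
  [0.9,-0.1,0.02,-2.0,0],
  [0.9,-0.1,0.02,-2.2,0],
  [0.9,-0.1,0.02,-2.3,0],
  [0.9,-0.1,0.02,-2.3,0],
], squeeze=55)

```text
time_s: 16.65
ee_pos: [0.5715, 0.2489, 0.2865]
eef_rot: [-3.142, -0.0, 1.654]
force: [0.6, 0.4, -0.3]
grip_width: 0.0285
grip_force: 55.0
```

servo_tool([
  [0.9,0,0,-0.1,0],
  [0.9,0,0,-0.15,0],
  [0.9,0,0,-0.2,0],
  [0.9,0,0,-0.2,0],
])

```text
time_s: 17.15
ee_pos: [0.5715, 0.2488, 0.2862]
eef_rot: [3.141, -0.0, 1.654]
force: [-6.2, -2.6, 13.0]
grip_width: 0.0283
grip_force: 55.0
```

The collar is seated: z reads 0.2862 against 0.2861 expected, with 13 N and no catch resistance just before. One more small press, then release, and go to the tall sleeve by the robot-side route clear of the loupe.

servo_tool([
  [0.9,0,0,-0.1,0],
  [0.9,0,0,-0.1,0],
  [0.9,0,0,0,0],
  [0.6,0,0,0.1,0],
  [0.3,0,0,0.1,0],
  [0.2,0,0,0.2,0],
  [0.2,0,0,5,0],
  [0.2,-1,-1,10,8],
  [0.2,-3,-4,14,18],
  [0.2,-5,-9,14.5,28],
  [0.2,-7,-14,14.5,38],
  [0.2,-9,-19,14.5,48],
  [0.2,-9,-24,14.5,58],
  [0.3,-9,-29,14.5,68],
  [0.4,-8,-34,14.5,78],
  [0.47,-6,-39,14.5,78],
  [0.47,-3,-44,14.5,78],
  [0.47,-3,-45.9,14.5,78],
  [0.47,-3,-45.9,14.5,78],
])

```text
time_s: 19.52
ee_pos: [0.5413, -0.2108, 0.4292]
eef_rot: [3.141, -0.001, 3.014]
force: [0.1, 0.0, 0.0]
grip_width: 0.0498
grip_force: 0.0
```

```bash
python3 - <<'E'
from find import *
import pickle
o=ctrl.get_obs();print(o['ee_pos'],o['eef_rot'],o['time_s'],np.abs(o['joint_vel']).max())
c=cam('wrist');d=pickle.load(open('c0.pkl','rb'));d['s1']=c;pickle.dump(d,open('c0.pkl','wb'))
a=np.array([.496,-.062,.866])
F=np.array([.531,-.209,.062])
for s in(0,20,40):print(s,proj(c,F+a*s/1000))
g=proj(c,F+a*.02)
for s,ce,cs in blobs(c,g,60):
    r=cv2.minAreaRect(cs);print(s,ce,r)
# predicted silhouette for comparison
t=np.array([.125,.992,0]);n=np.cross(a,t);th=np.linspace(0,2*np.pi,40)
P=np.array([proj(c,F+a*h+.016*(np.cos(q)*t+np.sin(q)*n)) for h in(0,.04) for q in th],np.float32)
H=cv2.convexHull(P);x=cv2.boundingRect(H);m=cv2.moments(H);print('pred',x,m['m10']/m['m00'],m['m01']/m['m00'])
E
```

```text
[ 0.54128805 -0.2107879   0.42918788] [ 3.14129512e+00 -8.07566268e-04  3.01392039e+00] 19.525 0.03723027134950886
0 [318.550862   172.41536315]
20 [318.57636319 185.87517309]
40 [318.60417376 200.55389916]
[301, 162, 35, 52, 1579] [318.1, 187.6] ((318.0, 187.5), (51.0, 34.0), 90.0)
pred (300, 159, 37, 55) 318.5657682545227 186.6203574167687
```

The sleeve sits where predicted, its blob within a pixel of the projected silhouette. Going down to grip it.

servo_tool([
  [0.47,0,0,-5,0],
  [0.47,0.05,0.05,-10,0],
  [0.47,0.05,0.05,-14,0],
  [0.47,0.05,0.05,-15.3,0],
  [0.47,0.05,0.05,-15.8,0],
  [0.47,0.05,0.05,-15.8,0],
  [0.7,0.05,0.05,-15.8,0],
  [0.9,0.05,0.05,-15.8,0],
  [0.9,0.05,0.05,-15.8,0],
  [0.9,0.05,0.05,-15.8,0],
], squeeze=25)

```text
time_s: 20.82
ee_pos: [0.5422, -0.2098, 0.2723]
eef_rot: [-3.141, 0.001, 3.015]
force: [-0.3, -0.6, 6.1]
grip_width: 0.0306
grip_force: 25.0
```

servo_tool([
  [0.9,0.75,-0.1,1.3,0],
  [0.9,1.5,-0.2,2.6,0],
  [0.9,2.25,-0.28,3.9,0],
  [0.9,2.25,-0.28,7.5,0],
  [0.9,1,2,12,0],
  [0.9,-1,6,14,0],
  [0.9,-4,11,14,0],
  [0.9,-6,16,14,0],
  [0.9,-8,21,14,0],
  [0.9,-11,26,14,0],
  [0.9,-13,31,14,0],
  [0.9,-15.5,35,14,0],
  [0.9,-17.2,37,13,0],
  [0.9,-17.2,37,8,0],
  [0.9,-17.2,37,3,0],
  [0.9,-17.2,37,-2,0],
  [0.9,-17.2,37,-4,0],
  [0.9,-17.2,37,-5,0],
  [0.9,-17.2,37,-5.3,0],
  [0.9,-17.2,37,-5.3,0],
])

```text
time_s: 23.32
ee_pos: [0.3704, 0.1604, 0.2194]
eef_rot: [3.141, 0.001, 3.015]
force: [0.4, -0.2, -0.9]
grip_width: 0.0306
grip_force: 25.0
```

```bash
python3 - <<'E'
from find import *
c=cam('wrist');o=ctrl.get_obs();p=o['ee_pos']+[0,0,-.199];print(o['ee_pos'],o['force'],o['grip_width'])
g=proj(c,p);print(g)
for s,ce,cs in blobs(c,g-[0,15],25): print(s,ce)
for n,pt in(('top',[.365,.16,.03]),('top rack mid pin',[.54,-.21,.08]),('top left pin',[.55,-.135,.08])):
    c=cam('top');g=proj(c,pt);print(n,g,[b[:2] for b in blobs(c,g,12)])
E
```

```text
[0.37034008 0.16041191 0.21942105] [ 0.75487644 -0.52012166 -0.75580357] 0.03030008393087054
[317.23923336 240.75614463]
[293, 201, 49, 49, 1957] [317.0, 225.0]
top [259.3700958  252.80243134] []
top rack mid pin [399.61332259 188.02739719] []
top left pin [371.21920409 183.77081735] [([366, 180, 12, 13, 127], [371.6, 186.2])]
```

Still held, with the short sleeve still on its pin. Now loosen the grip, touch down and drag slightly towards -x so the sleeve rights itself.

servo_tool([
  [0.9,0,0,-0.2,0],
  [0.9,-0.2,0,-0.35,0],
  [0.9,-0.5,0,-0.45,0],
  [0.9,-0.8,0,-0.55,0],
  [0.9,-1.1,0,-0.65,0],
  [0.9,-1.4,0,-0.75,0],
  [0.9,-1.6,0,-0.8,0],
  [0.9,-1.6,0,-0.8,0],
], squeeze=3)

```text
time_s: 24.52
ee_pos: [0.3538, 0.1603, 0.2105]
eef_rot: [-3.141, -0.001, 3.016]
force: [-0.7, 0.1, -0.3]
grip_width: 0.0305
grip_force: 3.0
```

servo_tool([
  [0.65,0,0,0,0],
  [0.6,0,0,0,0],
  [0.4,0,0,0,0],
  [0.2,0,0,4,0],
  [0.0,-1,0,8,-10],
  [0.0,-3,0,12,-20],
  [0.0,-3,0,15,-30],
  [0.0,-3,0,15,-40],
  [0.0,-3,0,15,-50],
  [0.0,-3,0,15,-60],
  [0.0,-3,0,15,-70],
  [0.0,-3,0,15,-78],
  [0.0,-3,0,15,-78],
  [0.0,-3,0,15,-78],
])

```text
time_s: 26.28
ee_pos: [0.324, 0.1603, 0.3607]
eef_rot: [3.142, 0.0, 1.657]
force: [0.7, -0.2, 0.6]
grip_width: 0.0942
grip_force: 0.0
```

```bash
python3 - <<'E'
from find import *
o=ctrl.get_obs();print(o['ee_pos'],o['eef_rot'],o['time_s'])
c=cam('wrist');g=proj(c,[.353,.16,.02]);print('w',g)
for s,ce,cs in blobs(c,g,70):
    print(s,ce,cv2.minAreaRect(cs))
X=np.array([.353,.16])
def sil(c,X):
    th=np.linspace(0,6.28,40);P=np.array([proj(c,[X[0]+.016*np.cos(q),X[1]+.016*np.sin(q),h]) for h in(0,.04) for q in th],np.float32)
    H=cv2.convexHull(P);m=cv2.moments(H);return cv2.boundingRect(H),m['m10']/m['m00'],m['m01']/m['m00'],m['m00']
print('pred upright @guess',sil(c,X))
h=cv2.cvtColor(c['image'],cv2.COLOR_RGB2GRAY);u,v=g.astype(int)
print(h[v-32:v+34:3,u-36:u+36:3])
E
```

```text
[0.32403748 0.1603063  0.360654  ] [3.14159087e+00 8.73097224e-06 1.65719685e+00] 26.275
w [349.07261741 192.29529484]
[336, 173, 38, 42, 1093] [353.8, 193.9] ((354.5, 193.5), (41.0, 37.0), 90.0)
pred upright @guess ((330, 171, 40, 45), 349.67534589407677, 193.6177891060378, 1304.4521836782806)
[[111 109 108 110 114 118 118 111 110 110 109 107 109 109 107  99 103 101
  103 105 104 100 100 100]
 [110 109 108 110 115 118 116 110 110 110 110 107 110 100  96 100 102 103
  103 105 104 101 100  99]
 [110 110 108 111 115 118 116 111 111 110 110 107 109  99  98  99 101 103
  104 105 104 100 100 100]
 [110 110 108 110 115 118 115 110 111 110 111 105  99  98  98 100 100 103
  104 106 104 101  99 100]
 [110 109 109 111 116 117 115 110 111 110 111  98 122 143 115  98 100 103
  104 104 104 100 100 100]
 [110 110 108 111 116 117 115 110 113 107 169 180 186 187 186 187 123 101
  104 104 101 100 100  99]
 [108 111 108 114 116 117 114 110 113 156 166 178 185 186 188 183 183 151
  102 104 101 100 100 109]
 [108 111 110 114 117 117 114 110 131 154 166 174 225 241 232 236 229 190
  117 104 100 100 110 1
[... 718 characters left out ...]
10 110 115 117 115 116  81  74 224 223 206 183 187 186 179 164 209
  223 212 109 109 111 114]
 [115 110 112 116 117 114 117  81  77  87 222 220 227 202 191 199 238 222
  213 118 110 110 110 110]
 [114 110 114 116 116 114 117  81  77  74  63 213 220 224 228 221 219 210
  106 113 110 109 114 111]
 [114 110 114 116 116 114  81  80  76  75  75  70  67 171 203 148  69  74
  111 114 110 110 114 110]
 [114 110 113 116 116 114  83  79  76  75  76  75  74  76  79  79  79  76
  110 110 110 110 114 110]
 [114 111 115 116 116 114  84  80  76  74  76  74  75  76  79  78  79  75
  109 108 110 110 114 110]
 [114 111 115 116 116 114  78  80  76  74  75  75  74  77  80  78  78 114
  108 109 109 110 114 109]]
```

Upright: the rim shows as a round ring with the bore visible. Getting its centre at the rim height.

```bash
python3 - <<'E'
from find import *
c=cam('wrist');g=proj(c,[.353,.16,.02]);h=cv2.cvtColor(c['image'],cv2.COLOR_RGB2GRAY)
m=(h>203).astype(np.uint8);w=np.zeros_like(m);cv2.circle(w,(int(g[0])+5,int(g[1])),35,1,-1);m&=w
n,l,s,ce=cv2.connectedComponentsWithStats(m);i=1+np.argmax(s[1:,4])
cs=max(cv2.findContours((l==i).astype(np.uint8),cv2.RETR_EXTERNAL,cv2.CHAIN_APPROX_NONE)[0],key=len);e=cv2.fitEllipse(cv2.convexHull(cs));print(e)
p=onz(c,*e[0],.04);q=onz(c,e[0][0]+e[1][0]/2,e[0][1],.04);print(p,'r',np.linalg.norm(p-q),ctrl.get_obs()['ee_pos'])
E
```

```text
((355.0335693359375, 196.74070739746094), (34.19838333129883, 35.40469741821289), 67.71304321289062)
[0.35641392 0.16067682 0.04      ] r 0.014689516687309872 [0.3240575  0.16030136 0.36065896]
```

servo_tool([
  [0.4,1.5,0,-3,0],
  [0.47,3.2,0,-8,0],
  [0.47,3.2,0,-12,0],
  [0.47,3.2,0,-14.5,0],
  [0.47,3.2,0,-15,0],
  [0.47,3.2,0,-15,0],
  [0.75,3.2,0,-15,0],
  [0.9,3.2,0,-15,0],
  [0.9,3.2,0,-15,0],
  [0.9,3.2,0,-15,0],
], squeeze=40)

```text
time_s: 27.62
ee_pos: [0.3562, 0.1604, 0.2113]
eef_rot: [3.141, -0.0, 1.654]
force: [-1.7, -0.6, 8.2]
grip_width: 0.0315
grip_force: 40.0
```

servo_tool([
  [0.9,0,0,3,0],
  [0.9,2,0,8,0],
  [0.9,5,0,13,0],
  [0.9,9,0,17,0],
  [0.9,14,0.5,19,0],
  [0.9,18,1,19,0],
  [0.9,21.6,1.4,19,0],
  [0.9,21.6,1.4,19,0],
  [0.9,21.6,1.4,19,0],
  [0.9,21.6,1.4,19,0],
])

```text
time_s: 28.88
ee_pos: [0.5714, 0.1743, 0.4011]
eef_rot: [3.141, -0.0, 1.654]
force: [0.1, 0.3, -1.8]
grip_width: 0.0311
grip_force: 40.0
```

```bash
python3 - <<'E'
from find import *
import pickle
d=pickle.load(open('c0.pkl','rb'));o=ctrl.get_obs();print(o['ee_pos'],o['eef_rot'],o['force'],o['grip_width'])
c=cam('wrist');d['m4']=c;pickle.dump(d,open('c0.pkl','wb'))
# collar neck rim: bright ring about the spindle, expected at z .100 ; flange at .084
for k in('m3','m4'):
    b=d[k];print(k,'tip',proj(b,[.5725,.2485,.143]),'rim',proj(b,[.5725,.2485,.1]))
    h=cv2.cvtColor(b['image'],cv2.COLOR_RGB2GRAY)
    # profile along machine y line through axis (+y side), offset in x 0, at catch nose height z=.09
    ys=np.arange(.005,.062,.0015);yv=np.array([-np.sin(np.radians(4.7)),np.cos(np.radians(4.7))])
    for sg in(1,-1):
        uv=[proj(b,[.5725+sg*t*yv[0],.2485+sg*t*yv[1],.09]) for t in ys];print(sg,[int(h[int(round(v)),int(round(u))]) if 0<=v<400 else -1 for u,v in uv])
E
```

```text
[0.57137899 0.17431977 0.4010686 ] [ 3.14130455e+00 -6.91200069e-05  1.65422791e+00] [ 0.14149204  0.3211162  -1.82286038] 0.03107771614169779
m3 tip [328.60884769 102.94796558] rim [327.05315286 104.72023045]
1 [205, 200, 202, 184, 177, 151, 151, 151, 151, 152, 152, 154, 143, 143, 116, 115, 115, 112, 224, 225, 224, 225, 208, 188, 204, 204, 205, 204, 204, 205, 155, 108, 109, 112, 111, 195, 207, 208]
-1 [200, 117, 111, 150, 147, 147, 148, 124, 125, 125, 125, 125, 121, 163, 104, 106, 104, 111, 142, 140, 140, 141, 144, 143, 143, 143, 144, 142, 142, 144, 85, 72, 71, 71, 69, 125, 166, 161]
m4 tip [328.20767707 102.65052757] rim [326.72741141 104.45235793]
1 [208, 203, 203, 189, 180, 170, 190, 219, 142, 133, 134, 134, 153, 142, 118, 118, 116, 114, 202, 227, 226, 226, 198, 205, 207, 207, 207, 207, 206, 209, 129, 109, 111, 112, 108, 201, 209, 209]
-1 [203, 118, 115, 116, 159, 152, 133, 149, 148, 128, 126, 128, 127, 126, 107, 106, 104, 110, 144, 142, 142, 143, 145, 145, 145, 144, 145, 145, 145, 146, 86, 73, 72, 73, 70, 127, 167, 163]
```

Both catch-nose edge profiles match the earlier view (nose at 26–33 mm), so the catches are sprung in over the flange. Now for the sleeve over the spindle.

servo_tool([
  [0.9,0.05,4,0,0],
  [0.9,0.06,7.42,0,0],
  [0.9,0.06,7.42,0,0],
  [0.9,0.06,7.42,-2,0],
  [0.9,0.06,7.42,-4,0],
  [0.9,0.06,7.42,-4.5,0],
  [0.9,0.06,7.42,-5,0],
  [0.9,0.06,7.42,-5.5,0],
  [0.9,0.06,7.42,-6,0],
  [0.9,0.06,7.42,-6.5,0],
  [0.9,0.06,7.42,-6.5,0],
])

```text
time_s: 30.3
ee_pos: [0.5726, 0.2485, 0.335]
eef_rot: [-3.141, 0.0, 1.654]
force: [-3.6, 0.5, -3.2]
grip_width: 0.0314
grip_force: 40.0
```

servo_tool([
  [0.9,-0.05,0,-0.6,0],
  [0.9,-0.05,0,-1.2,0],
  [0.9,-0.05,0,-1.7,0],
  [0.9,-0.05,0,-2.1,0],
  [0.9,-0.05,0,-2.3,0],
  [0.9,-0.05,0,-2.4,0],
  [0.9,-0.05,0,-2.5,0],
  [0.9,-0.05,0,-2.5,0],
])

```text
time_s: 31.3
ee_pos: [0.5722, 0.2485, 0.3114]
eef_rot: [3.141, -0.0, 1.654]
force: [-3.2, -1.1, 5.6]
grip_width: 0.0316
grip_force: 40.0
```

Home: z reads 0.3114 against 0.3113 expected, with contact force. A small confirming press, then release and back off.

servo_tool([
  [0.9,0,0,-0.08,0],
  [0.9,0,0,-0.1,0],
  [0.9,0,0,-0.1,0],
])

```text
time_s: 31.68
ee_pos: [0.5721, 0.2485, 0.3114]
eef_rot: [3.14, -0.0, 1.654]
force: [-6.1, -3.5, 12.7]
grip_width: 0.0311
grip_force: 40.0
```

servo_tool([
  [0.8,0,0,0.1,0],
  [0.6,0,0,0.1,0],
  [0.4,0,0,0.1,0],
  [0.2,0,0,0.1,0],
  [0.1,0,0,3,0],
  [0,0,0,7,0],
  [0,0,-3,9,0],
  [0,0,-7.4,9,0],
  [0,0,-7.4,9,0],
  [0,0,-7.4,9,0],
])

```text
time_s: 32.92
ee_pos: [0.5722, 0.1748, 0.3996]
eef_rot: [-3.141, -0.0, 1.654]
force: [0.2, 0.2, 0.1]
grip_width: 0.0939
grip_force: 0.0
```

```bash
python3 - <<'E'
from find import *
import pickle
d=pickle.load(open('c0.pkl','rb'));o=ctrl.get_obs();print(o['ee_pos'],o['time_s'],o['grip_width'])
b=cam('wrist');h=cv2.cvtColor(b['image'],cv2.COLOR_RGB2GRAY)
ys=np.arange(.005,.062,.0015);yv=np.array([-.082,.997])
for sg in(1,-1):
    uv=[proj(b,[.5725+sg*t*yv[0],.2485+sg*t*yv[1],.09]) for t in ys];print(sg,[int(h[int(round(v)),int(round(u))]) if 0<=v<400 else -1 for u,v in uv])
# sleeve rim: bore edge vs outer, expected z .140
c0=proj(b,[.5725,.2485,.14]).round().astype(int);e=proj(b,[.5885,.2485,.14]);print(c0,'R px',np.linalg.norm(e-c0))
print('row',h[c0[1],c0[0]-28:c0[0]+29].tolist())
# tip/rim height by scene view
s=cam('scene')
for z in(.09,.1,.12,.14,.143,.15):
    u,v=proj(s,[.5725,.2485,z]);print(z,(round(u),round(v)),d['scene']['image'][round(v),round(u)],s['image'][round(v),round(u)])
for n,p in(('short',[.55,-.135,.08]),):
    t=cam('top');g=proj(t,p);print(n,[x[:2] for x in blobs(t,g,12)],[x[:2] for x in blobs(d['top'],g,12)])
df=cv2.absdiff(t['image'],d['top']['image']).max(2);m=(cv2.medianBlur(df,5)>60).astype(np.uint8)
n,l,st,ce=cv2.connectedComponentsWithStats(m);print([(x.tolist(),onz(t,*y,.02)[:2].round(2).tolist()) for x,y in zip(st[1:],ce[1:]) if x[4]>25])
E
```

```text
[0.57218906 0.17477689 0.39956936] 32.925 0.09392301638271162
1 [195, 189, 189, 193, 189, 106, 125, 189, 206, 218, 166, 135, 157, 120, 121, 121, 118, 118, 228, 230, 229, 229, 200, 208, 210, 209, 209, 209, 209, 213, 122, 112, 114, 115, 114, 205, 212, 211]
-1 [189, 88, 85, 111, 216, 198, 179, 161, 138, 150, 130, 129, 129, 128, 108, 109, 106, 113, 145, 145, 145, 144, 148, 147, 147, 147, 147, 147, 147, 149, 69, 74, 73, 73, 70, 152, 169, 165]
[327 103] R px 24.720147015638982
row [204, 205, 206, 207, 209, 165, 188, 202, 204, 203, 200, 198, 196, 177, 106, 101, 113, 122, 148, 194, 196, 194, 193, 192, 191, 189, 189, 189, 189, 192, 194, 196, 195, 194, 191, 190, 190, 164, 126, 114, 105, 89, 81, 79, 76, 143, 180, 183, 181, 180, 184, 182, 184, 160, 204, 206, 207]
0.09 (380, 227) [148 149 147] [145 146 143]
0.1 (381, 224) [159 160 158] [166 166 163]
0.12 (381, 218) [138 139 137] [151 151 149]
0.14 (382, 211) [177 178 175] [176 176 174]
0.143 (382, 210) [205 207 203] [189 190 187]
0.15 (383, 208) [162 148 138] [189 188 183]
short [([367, 180, 11, 13, 121], [371.9, 186.0])] [([366, 180, 12, 13, 127], [371.7, 186.1])]
[([177, 93, 107, 307, 20849], [0.35, 0.26]), ([378, 174, 68, 42, 1475], [0.53, -0.27]), ([350, 176, 43, 40, 562], [0.52, -0.13]), ([260, 211, 34, 96, 1152], [0.35, 0.11]), ([426, 218, 22, 10, 96], [0.46, -0.32]), ([457, 226, 20, 20, 308], [0.42, -0.4]), ([519, 266, 11, 6, 45], [0.34, -0.55]), ([469, 279, 10, 6, 37], [0.3, -0.41]), ([483, 278, 14, 7, 52], [0.3, -0.46]), ([0, 297, 112, 101, 6152], [0.11, 0.7]), ([295, 298, 121, 42, 2523], [0.2, -0.08]), ([99, 331, 7, 8, 35], [0.15, 0.56]), ([305, 336, 28, 12, 90], [0.14, -0.0]), ([288, 342, 25, 16, 176], [0.12, 0.04]), ([282, 359, 10, 12, 85], [0.08, 0.08]), ([528, 370, 52, 12, 412], [0.07, -0.62]), ([159, 374, 16, 26, 176], [0.02, 0.39]), ([0, 379, 28, 21, 487], [0.0, 0.77]), ([289, 379, 20, 21, 250], [0.02, 0.04]), ([276, 380, 13, 12, 80], [0.03, 0.09])]
```

One changed patch falls on the purple ring. I'll make sure that is only a shadow before handing in.

```bash
python3 - <<'E'
from h import *
import pickle
d=pickle.load(open('c0.pkl','rb'))
for b in(d['top'],cam('top')):
    h=cv2.cvtColor(b['image'],cv2.COLOR_RGB2HSV);m=(h[...,0]>130)&(h[...,0]<160)&(h[...,1]>90);m[:, :440]=0;m[:, 500:]=0
    y,x=np.nonzero(m[:280]);print(len(x),x.mean(),y.mean(),h[y,x,2].mean())
    m=(h[...,2]<45)&(h[...,1]<150);y,x=np.nonzero(m[238:264,395:424]);print(len(x),x.mean(),y.mean())
E
```

```text
341 467.3782991202346 235.4633431085044 199.21114369501467
207 14.516908212560386 12.169082125603865
322 467.1149068322981 235.45341614906832 131.86335403726707
202 14.55940594059406 12.074257425742575
```

It was only a shadow, and nothing has moved. Handing in.

```bash
python3 -c "
from station import ctrl
print(ctrl.hand_in())"
```

```text
the job is handed in; nothing more can be done
None
```

The collar is fully home on the spindle with both catches over its flange, the tall sleeve sits home on it, the short sleeve is still on its pin, and the job is handed in at about 33 s; I set both parts upright on the bench first because the tool cannot tilt.

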